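# Apply and release a foot parking brake on the bench

## Task

Try the foot-operated parking brake that is bolted to the bench: press its pedal with the gripper right down to the stop, without forcing it, and let go so that it stays down on the last tooth of its ratchet. Then release it with the red-handled pull hook, which lies pushed under the blue bench riser: take it out, take it by its handle, catch the pull loop hidden under the brake's flange and draw it out until the pedal springs up. Finally lay the hook flat on the black rubber mat with the pedal up and the loop let go; leave everything else on the bench where it is.

Things in the scene. Friction and masses are not known exactly. Their poses are not given: they have to be found in the camera images.
- brake: Foot parking-brake unit on a 130 x 240 mm base plate, fixed, 183 mm tall. Origin: centre of the plate's underside, z up; the pedal stretches to its +y, the pull loop to its -y. In this frame (mm): pedal hinge along x at y 0, z 115; two grey cheek plates at x -28 to -24 and 24 to 28, y -88 to 50, up to z 180, carrying a grey flange (the ledge) x -75 to 75, y -172 to -6, z 178 to 183.
- flange_edge (a point): Middle of the flange's outer edge, on its underside: 172 mm to the brake's -y from its origin, 178 mm above the bench. The space under the flange is free on both sides of the loop, from here to the cheek plates 84 mm further in. Along the brake's x it spans 75 mm to each side.
- loop_pin (a point): Upright pin of the steel pull loop under the flange, on top of the brass pawl lever (pedal up or latched): brake y -92, z 140 mm. The loop of 6 mm wire is an upright rectangle, wire centres 16 mm above and below this and 36 mm out, where its upright front bar is; its free window, 26 high and 28 mm long, is entered sideways.
- loop_bar (a point): Where the middle of the loop's front bar would be if the loop stood straight (brake y -128, z 140 mm). In truth the loop turns stiffly on the pin (3 N at its front bar) and stands anywhere up to 0.42 rad (15 mm at the bar) to either side of the brake's -y; this is not measured: feel for it. Pulled to -y with 7 to 12 N, about 10 mm beyond the slack unlocks the ratchet; it stops after 22 mm, and a light spring takes it back.
- pedal (a joint): The brake pedal's angle, rad: 0 is up, 0.48 is down on its stop. A spring resists with 8 N (up) to 18 N (at the stop) at the pad, a few newtons more as each ratchet tooth passes, so that only 24 N or more tells the stop from a tooth. The ratchet holds it at 0.10, 0.21, 0.32 or 0.43, the last tooth passed, when it is let go; it springs up to 0 when the loop is pulled.
- pedal_pad (a point): Middle of the top of the pedal's black rubber pad, 58 mm (brake x) by 72 mm (brake y). It moves with the pedal about the hinge, 175 mm away: from about 159 mm above the bench down to about 80 mm at the stop, almost straight down. With the pedal up the pad slopes 0.23 rad, its outer end higher; at the stop it slopes as much the other way.
- release (a joint): The pawl lever's angle, rad: 0 is engaged or at rest, 0.26 is pulled right out; its loop moves 85 mm per rad. Passing teeth rock it by up to 0.07.
- hook: Pull hook, loose, about 120 g. A red handle 90 x 24 x 20 mm lies along its x; origin: middle of the handle's underside, z up as it lies flat. A steel rod 8 mm thick runs from the handle along +x, its axis 10 mm above the handle's underside, to x 155 mm, where a 6 mm bar bends off sideways to +y, reaching y 28 mm, its last 5 mm turned slightly back. It starts on the riser's floor with its handle inside the riser and only 80 to 95 mm of the rod end sticking out.
- hook_bend (a point): On the hook's side-bent bar: hook x 155, y 12, z 10 mm.
- riser: Blue steel bench riser, fixed, an open-fronted box 300 (x) x 220 (y) x 94 mm. Origin: centre of its underside. Only its +y face, at y 110 mm, is open; its floor is 10 mm thick, its top lies at z 89 to 94 mm, so that the hook's handle cannot be reached from above while it is inside.
- mat: Black rubber mat fixed on the bench between riser and brake, 220 (x) x 250 (y) x 4 mm. Origin: centre of its underside.
- filter: Not to be disturbed: spin-on oil filter, black with a yellow band, 67 mm across, 87 mm tall, loose. Origin: centre of its underside.
- nutbin: Not to be disturbed: small yellow bin of nuts, 100 x 130 x 55 mm, loose, on top of the blue riser. Origin: centre of its underside.
- spray: Not to be disturbed: can, blue with a white band, 66 mm across, 190 mm tall, loose, on top of the riser. Origin: centre of its underside.
- wrench: Not to be disturbed: open-ended wrench 190 mm long, lying on the bench. Origin: on it, at bench height, near its middle.
- driver: Not to be disturbed: screwdriver 200 mm long, lying on the bench. Origin: on it, at bench height, near its middle.
- brakepad: Not to be disturbed: brake pad, dark grey block 75 x 50 x 18 mm, lying on the bench. Origin: centre of its underside.

How it is judged:
On the way, in this order (a step that is already met when the one before it is completed fails the run):
1. The gripper presses the pedal down on its stop (value of joint pedal above 0.455 rad and contact force between the fingers and brake above 1 N), for 0.1 s.
2. The pedal, let go, stays down on the last ratchet tooth (value of joint pedal above 0.4 rad and contact force between each of the fingers, the arm and brake below 0.3 N), for 0.3 s.
3. The hook draws the pull loop out, the robot itself not touching the brake (value of joint release above 0.05 rad and contact force between hook and brake above 0.8 N and contact force between each of the fingers, the arm and brake below 0.3 N), for 0.1 s.
At the end, for the whole second after the job is handed in: The pedal is up (below 0.05 rad), the pawl lever is back (below 0.03 rad), and the hook lies flat (within 0.15 rad) and still on the mat, the middle of its handle and its bent bar both within the mat's edges (value of joint pedal below 0.05 rad and value of joint release below 0.03 rad and x of hook in the frame of mat between -0.11 and 0.11 m and y of hook in the frame of mat between -0.125 and 0.125 m and x of hook_bend in the frame of mat between -0.11 and 0.11 m and y of hook_bend in the frame of mat between -0.125 and 0.125 m and z of hook in the frame of mat below 0.012 m and z of hook_bend in the frame of mat below 0.024 m and angle between hook's own z axis and vertical below 0.15 rad and linear speed of hook below 0.02 m/s); the robot touches nothing.
It fails at once if The pedal or brake is forced: the fingers or arm push on it with more than 80 N (contact force between any of the fingers, the arm and brake above 80 N).
It fails at once if Another thing on the bench is moved by more than 30 mm (distance of any of filter, nutbin, spray, wrench, driver, brakepad from where it was at the start of the episode above 0.03 m).
It also fails if it takes over 69 s, if anything falls off the work surface, if the arm or the gripper's body presses on something with over 40 N, if the wrist force passes 120 N, or if a joint passes its speed limit or range.

## Robot

A 6-joint arm with a two-finger parallel gripper is mounted at the origin on the work surface. World frame = base frame: x ahead of the robot, y to its left, z up, the work surface at z = 0. Lengths are in m, angles in rad, forces in N, time in s.
With the tool pointing down it reaches from about 0.375 to 0.9 m from the base axis. Payload 3.1 kg.
Tool frame: the origin (TCP) lies between the finger pads; the fingertips stand 17 mm ahead of it and the grasp point (between the pads) lies 2 mm behind it (robot.nose_length is the distance from the TCP to the fingertips, in m); z points along the fingers, y is the line along which they close (so a half turn about z gives the same grasp; the last joint's range is limited). The gripper opens to 87 mm and grips with 3 to 60 N. Pads are 19 mm wide; open, the fingers measure 117 mm over their backs; the gripper's body (75 mm by 190 mm) begins 51 mm behind the grasp point.
Start: joints at [-1.292, 0.527, 1.433, -0, 1.181, -0.178], TCP at [0.276, -0.561, 0.24] pointing down, gripper open.
Joint ranges: [-3.08, 3.08], [-0.75, 2.2], [0.22, 2.44], [-1.43, 4.57], [0, 2.65], [-2.85, 2.85]. Speed limits (rad/s): [2.79, 2.79, 3.14, 3.14, 3.14, 3.14].

## Interface

Orientations are given as a unit quaternion [x, y, z, w].
In Python, from rig import robot, cams gives the robot as it stands.
- The arm moves only by the shell command python3 -m pendant 'ROWS' [FORCE]. ROWS is JSON, a list of rows, each an object with "jaw": the opening, from 0 (shut) to 1 (fully open); "linear": the shift along the tool's x, y, z in cm, a list of three; "twist": the turn about the tool's z in degrees. A call has 1 to 12 rows; each row shifts and turns the commanded pose from where the row before left it, along the tool's axes as they then stand; what a row does not reach is not made up. A row lasts 1/12 s, in which the tool goes at most 41.7 mm and 7.16 degrees, less where a joint would pass 70% of its speed; a pose out of reach is approached as far as the arm can. A call is refused whole if a number of a shift passes 4.17 or a number of a turn 7.16, either way. A call with a gripper value outside its range is refused whole. The fingers move at their own pace and stop on an object; FORCE is the grip in N (left out, the last holds). Time passes only in rows, so rows that do not move let the fingers close. It gives the time, the measured TCP pose, the force, the opening and the grip force at its end, in the units of the state.
- robot.get_obs(): the state, without advancing time (a new reading comes with each control period).
- cams.camera(name): name is "side" or "top"; returns a dict with "color" (400x640x3 uint8, blue, green, red), "depth" (400x640 float32, m along the optical axis (not along the pixel's ray), 0 where there is no reading), "fov_y" (degrees; the focal length in pixels is half the picture's height over the tangent of half this angle, whatever the lens; pixels are square), "cx", "cy" (the principal point, pixels), "k1" (the pictures are not rectified: a ray, as slopes to the right and down, at radius r is drawn at 1 + k1 r^2 times it, then the intrinsics apply), "view" (4x4, takes a point from world to camera coordinates). Camera axes: x right, y down, z forward; pixel columns grow to the right and rows downward; lengths in m; the calibration is good to about 2 mm. A picture is of the moment at which its call begins.
- robot.hand_in(): hands the job in; it is judged then, once.
The state is a dict: "time": time; "q": joint angles; "joint_velocities": joint speeds; "joint_torque": joint torques, N m; "position": TCP position; "tool_rot": TCP orientation; "ft_force": force on the tool from outside, world axes, zero at the start; "moment": the same for the moment, N m; "grip_width": finger opening in m; "grip_force": force on a finger pad.
Only numpy, scipy, OpenCV 4.12 (cv2) and the standard library are available. Lean on these libraries where they do the work, as an engineer would, in place of code of your own. Each camera call takes 0.05 s, during which the arm holds its last target. There are 200 camera calls.

## Working session

There is one attempt and no reset: what is moved stays moved. The work goes in short steps, Python scripts to look and compute and a shell command to move; the robot and the scene stay as the last step left them, time stands still between calls to the robot, and variables do not carry over. Pictures are saved under pics/ and viewed, at most 10 in all, crops included, and the job is handed in when it is done.

```bash
mkdir -p pics; ls
cat > h.py <<'E'
import numpy as np, cv2, json
from rig import robot, cams
def shot(n, save=None):
    c=cams.camera(n)
    if save: cv2.imwrite(f'pics/{save}.png', c['color'])
    return c
def K(c):
    f=c['color'].shape[0]/2/np.tan(np.radians(c['fov_y'])/2)
    return f
def rays(c,uv):
    uv=np.asarray(uv,float).reshape(-1,2); f=K(c)
    d=(uv-[c['cx'],c['cy']])/f; s=d.copy()
    for _ in range(20): s=d/(1+c['k1']*(s**2).sum(1,keepdims=True))
    return s
def onplane(c,uv,z):
    s=rays(c,uv); V=np.asarray(c['view']); R=V[:3,:3]; t=V[:3,3]
    o=-R.T@t; d=np.c_[s,np.ones(len(s))]@R
    return o+d*((z-o[2])/d[:,2])[:,None]
def cloud(c,uv):
    uv=np.asarray(uv).reshape(-1,2).astype(int); s=rays(c,uv); V=np.asarray(c['view'])
    z=c['depth'][uv[:,1],uv[:,0]]
    return (np.c_[s,np.ones(len(s))]*z[:,None]-V[:3,3])@V[:3,:3]
def proj(c,P):
    V=np.asarray(c['view']); p=np.atleast_2d(P)@V[:3,:3].T+V[:3,3]; s=p[:,:2]/p[:,2:]
    return s*(1+c['k1']*(s**2).sum(1,keepdims=True))*K(c)+[c['cx'],c['cy']]
E
python3 - <<'E'
from h import *
for n in ('top','side'):
    c=shot(n,n+'0'); V=np.asarray(c['view']); print(n,c['fov_y'],c['k1'],-V[:3,:3].T@V[:3,3],V[:3,:3].round(2).tolist())
o=robot.get_obs(); print(o)
E
```

```text
pics
top 42.6212000475839 -0.08392553505097224 [ 0.34006424 -0.06603228  1.79743806] [[-0.0, -1.0, 0.0], [-0.99, 0.0, -0.13], [0.13, -0.0, -0.99]]
side 50.507617550556425 -0.09121332668369463 [0.04725828 0.63896078 0.9867039 ] [[-0.81, -0.58, -0.02], [-0.4, 0.57, -0.72], [0.43, -0.58, -0.7]]
{'time': 0.1, 'q': array([-1.29150218e+00,  5.28367617e-01,  1.43378656e+00, -2.54768435e-05,
        1.18143911e+00, -1.78501346e-01]), 'joint_velocities': array([-0.000881  , -0.00116263, -0.00279329, -0.00040908,  0.00011026,
        0.00056041]), 'joint_torque': array([-7.19170730e-04, -4.40984309e+01, -1.77150947e+01,  6.35460787e-02,
        5.34066057e-02, -4.93628238e-05]), 'position': array([ 0.27607095, -0.56000302,  0.23866897]), 'tool_rot': array([ 9.73915505e-01,  2.26908765e-01, -6.21560563e-05, -9.98450050e-04]), 'ft_force': array([-0.32638212,  0.46816193, -0.79521329]), 'moment': array([-0.03056617,  0.01880908, -0.0272473 ]), 'grip_force': 0.0, 'grip_width': 0.08695850848303532}
```

View pics/top0.png

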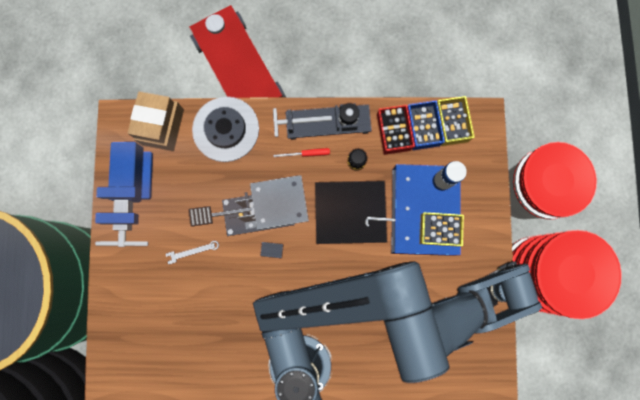

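View pics/side0.png

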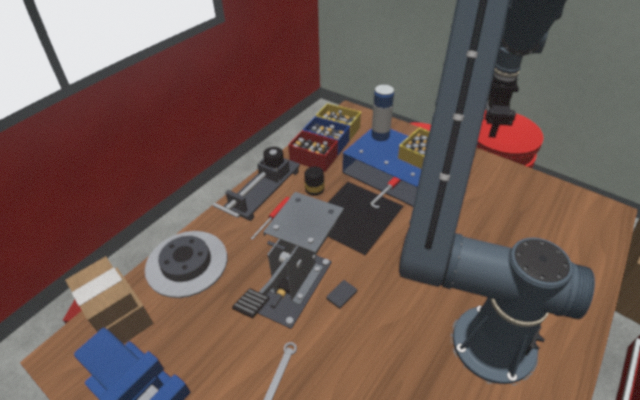

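The top view shows the pad at about (200,215), the flange at (278,202), the mat at (350,212), the hook bend at (366,222) and the riser at (428,210). The brakepad is at (271,250), the filter at (357,158), and the bin and spray can stand on the riser. Next I measure these.

```bash
cat > m.py <<'E'
from h import *
c=shot('top'); v,u=np.mgrid[0:400,0:640]; uv=np.c_[u.ravel(),v.ravel()]
P=cloud(c,uv).reshape(400,640,3); H=P[...,2]; hsv=cv2.cvtColor(c['color'],cv2.COLOR_BGR2HSV)
def rect(mask,z,name):
    n,l,s,_=cv2.connectedComponentsWithStats(mask.astype(np.uint8)); k=1+s[1:,4].argmax()
    p=np.argwhere(l==k)[:,::-1].astype(float); W=onplane(c,p,z)[:,:2]
    r=cv2.minAreaRect((W*1000).astype(np.float32)); print(name,s[k],r, 'h',np.median(H[l==k]).round(4)); print(cv2.boxPoints(r).round().tolist())
roi=lambda a,b,x,y:(u>=a)&(u<b)&(v>=x)&(v<y)
rect(roi(240,315,165,250)&(abs(H-.183)<.012),.183,'flange')
rect(roi(180,216,195,235)&(H>.12),.159,'pad')
rect(roi(180,216,195,235)&(hsv[...,2]<75),.159,'padcol')
rect(roi(305,392,170,255)&(hsv[...,2]<45),.004,'mat')
rect(roi(385,470,155,265)&(abs(H-.094)<.012),.094,'riser')
hk=roi(358,398,210,232)&(hsv[...,2]>90); 
p=np.argwhere(hk)[:,::-1]; W=onplane(c,p,.020)*1000
print(np.c_[p,W[:,:2].round(), hsv[...,2][hk]].astype(int).tolist())
print('H floor', np.median(H[300:350,150:230]))
im=cv2.resize(c['color'][180:260,180:410],None,fx=3.4,fy=3.4,interpolation=cv2.INTER_CUBIC); cv2.imwrite('pics/crop1.png',im)
E
python3 m.py
```

```text
flange [ 240  175   69   55 2535] ((538.4141845703125, 83.62147521972656), (151.1461944580078, 212.4346466064453), 9.298243522644043) h 0.1835
[[447.0, 176.0], [481.0, -33.0], [630.0, -9.0], [596.0, 201.0]]
pad [188 206  28  21 432] ((499.93328857421875, 311.5364685058594), (61.20907974243164, 87.14995574951172), 6.944607734680176) h 0.1586
[[464.0, 351.0], [475.0, 265.0], [536.0, 272.0], [525.0, 358.0]]Traceback (most recent call last):
  File "m.py", line 11, in <module>
    rect(roi(180,216,195,235)&(hsv[...,2]<75),.159,'padcol')
    ~~~~^^^^^^^^^^^^^^^^^^^^^^^^^^^^^^^^^^^^^^^^^^^^^^^^^^^^
  File "m.py", line 5, in rect
    n,l,s,_=cv2.connectedComponentsWithStats(mask.astype(np.uint8)); k=1+s[1:,4].argmax()
                                                                         ~~~~~~~~~~~~~~^^
ValueError: attempt to get argmax of an empty sequence
```

```bash
sed -i '/padcol/d; s/rect(roi(305,392,170,255)&(hsv\[...,2\]<45)/rect(roi(305,392,170,255)\&(hsv[...,2]<60)\&(H<.02)/' m.py; python3 m.py | cut -c1-6000
```

```text
flange [ 240  175   69   55 2533] ((538.3831176757812, 83.50932312011719), (150.990234375, 212.48182678222656), 9.12811279296875) h 0.1834
[[447.0, 176.0], [481.0, -33.0], [630.0, -9.0], [596.0, 200.0]]
pad [188 206  28  21 432] ((501.3378601074219, 311.7005310058594), (58.4399528503418, 87.14092254638672), 6.992097854614258) h 0.1583
[[467.0, 351.0], [478.0, 265.0], [536.0, 272.0], [525.0, 359.0]]
mat [ 316  181   70   62 3973] ((528.7901611328125, -177.13323974609375), (213.6753692626953, 240.30953979492188), 1.031006932258606) h 0.0046
[[420.0, -59.0], [424.0, -299.0], [638.0, -295.0], [633.0, -55.0]]
riser [ 394  164   67   91 3987] ((527.7427368164062, -429.97747802734375), (222.1503448486328, 301.7740783691406), 87.87364959716797) h 0.0948
[[373.0, -535.0], [674.0, -547.0], [683.0, -325.0], [381.0, -313.0]]
[[386, 210, 532, -300, 127], [387, 210, 532, -304, 163], [388, 210, 532, -307, 171], [389, 210, 532, -311, 172], [390, 210, 532, -314, 167], [391, 210, 532, -318, 138], [392, 210, 532, -321, 97], [393, 210, 532, -325, 93], [394, 210, 532, -328, 107], [395, 210, 532, -332, 14
[... 5055 characters left out ...]
6], [381, 220, 497, -282, 128], [382, 220, 497, -286, 128], [383, 220, 497, -289, 130], [384, 220, 497, -293, 131], [385, 220, 497, -296, 131], [386, 220, 497, -300, 142], [387, 220, 497, -303, 161], [388, 220, 497, -307, 172], [389, 220, 497, -310, 177], [390, 220, 497, -314, 180], [391, 220, 497, -317, 180], [392, 220, 497, -321, 187], [393, 220, 497, -324, 197], [394, 220, 497, -328, 186], [395, 220, 497, -331, 182], [396, 220, 497, -335, 188], [397, 220, 497, -338, 188], [365, 221, 494, -226, 114], [366, 221, 494, -230, 173], [367, 221, 494, -233, 172], [368, 221, 494, -237, 96], [386, 221, 494, -299, 103], [387, 221, 494, -303, 144], [388, 221, 494, -306, 1
H floor 0.0001121639044547409
```

View pics/crop1.png

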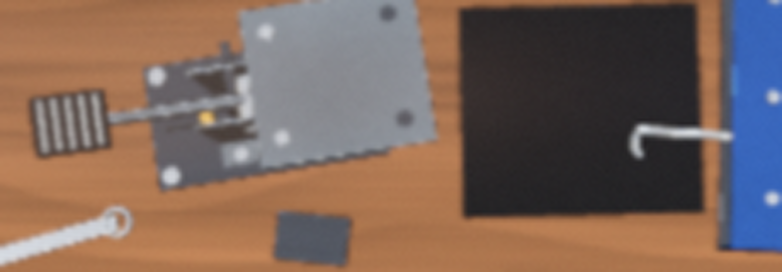

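The crop shows the bend at about (640,133), the rod entering the riser at (730,135), the bar pointing toward -x, and the pad at (70,122). First move: rise, turn and go to the pad with the gripper closed.

```bash
cat > go.py <<'E'
# usage: go.py x y z yawdeg  -> twist and tool-frame shift (cm, after twist)
from h import *; import sys
x,y,z,yaw=map(float,sys.argv[1:]); o=robot.get_obs(); q=o['tool_rot']; p=o['position']
y0=np.degrees(2*np.arctan2(q[1],q[0])); a=np.radians(yaw); d=np.array([x,y,z])-p
print('t',o['time'].__round__(2),'pos',p.round(4),'yaw',round(y0,2),'q',o['q'].round(2),'F',o['ft_force'].round(2),'w',round(o['grip_width'],4))
print('twist',round((y0-yaw+180)%360-180,2),'shift cm',(100*np.array([np.cos(a)*d[0]+np.sin(a)*d[1],np.sin(a)*d[0]-np.cos(a)*d[1],-d[2]])).round(2))
E
python3 -m pendant '[{"jaw":0,"linear":[0,0,-1.6],"twist":-6.64},{"jaw":0,"linear":[0,0,-1.6],"twist":-6.64},{"jaw":0,"linear":[0,0,-1.6],"twist":-6.64},{"jaw":0,"linear":[0,0,-1.6],"twist":-6.64},{"jaw":0,"linear":[0,0,-1.6],"twist":-6.64},{"jaw":0,"linear":[0,0,-1.6],"twist":-6.64},{"jaw":0,"linear":[0,0,-1.6],"twist":-6.64},{"jaw":0,"linear":[0,0,-1.6],"twist":-6.64},{"jaw":0,"linear":[0,0,-1.6],"twist":-6.64},{"jaw":0,"linear":[0,0,-1.6],"twist":-6.64},{"jaw":0,"linear":[0,0,-1.6],"twist":-6.64}]' 20
python3 -m pendant '[{"jaw":0,"linear":[3.4,1.5,0],"twist":0},{"jaw":0,"linear":[3.4,1.5,0],"twist":0},{"jaw":0,"linear":[3.4,1.5,0],"twist":0},{"jaw":0,"linear":[3.4,1.5,0],"twist":0},{"jaw":0,"linear":[3.4,1.5,0],"twist":0},{"jaw":0,"linear":[3.4,1.5,0],"twist":0},{"jaw":0,"linear":[3.4,1.5,0],"twist":0},{"jaw":0,"linear":[3.4,1.5,0],"twist":0},{"jaw":0,"linear":[3.4,1.5,0],"twist":0},{"jaw":0,"linear":[3.4,1.5,0],"twist":0},{"jaw":0,"linear":[3.4,1.5,0],"twist":0},{"jaw":0,"linear":[3.4,1.5,0],"twist":0}]'
python3 go.py 0.5005 0.318 0.206 99.2
```

```text
time: 1.12
position: [0.2762, -0.5603, 0.416]
tool_rot: [0.645, 0.764, 0.0, -0.0]
ft_force: [-0.3, -0.1, 0.1]
grip_width: 0.0216
grip_force: 0.0
time: 2.12
position: [0.388, -0.1271, 0.4156]
tool_rot: [0.648, 0.762, 0.0, 0.0]
ft_force: [1.2, -0.1, -0.0]
grip_width: 0.0002
grip_force: 0.0
t 2.12 pos [ 0.388  -0.1271  0.4156] yaw 99.24 q [-0.59  0.03  1.66  0.    1.46 -0.75] F [ 1.2  -0.11 -0.04] w 0.0002
twist 0.04 shift cm [42.13 18.22 20.96]
```

```bash
python3 -m pendant '[{"jaw":0,"linear":[3.7,1.6,0],"twist":0},{"jaw":0,"linear":[3.7,1.6,0],"twist":0},{"jaw":0,"linear":[3.7,1.6,0],"twist":0},{"jaw":0,"linear":[3.7,1.6,0],"twist":0},{"jaw":0,"linear":[3.7,1.6,0],"twist":0},{"jaw":0,"linear":[3.7,1.6,1],"twist":0},{"jaw":0,"linear":[3.7,1.6,1],"twist":0},{"jaw":0,"linear":[3.7,1.6,2],"twist":0},{"jaw":0,"linear":[3.7,1.6,2],"twist":0},{"jaw":0,"linear":[3.7,1.6,2],"twist":0},{"jaw":0,"linear":[0,0,3],"twist":0},{"jaw":0,"linear":[0,0,3],"twist":0}]'
python3 -m pendant '[{"jaw":0,"linear":[0,0,0],"twist":0},{"jaw":0,"linear":[0,0,0],"twist":0}]'
python3 go.py 0.5005 0.318 0.206 99.2
```

```text
time: 3.12
position: [0.4847, 0.2558, 0.2791]
tool_rot: [0.646, 0.763, 0.001, 0.001]
ft_force: [1.0, -0.4, -0.9]
grip_width: 0.0004
grip_force: 0.0
time: 3.28
position: [0.4831, 0.2531, 0.2787]
tool_rot: [0.648, 0.762, -0.002, -0.001]
ft_force: [0.3, 1.1, 0.8]
grip_width: 0.0004
grip_force: 0.0
t 3.28 pos [0.4831 0.2531 0.2787] yaw 99.29 q [ 0.28  0.38  1.58 -0.    1.19  0.12] F [0.31 1.05 0.81] w 0.0004
twist 0.09 shift cm [6.13 2.75 7.27]
```

```bash
python3 -m pendant '[{"jaw":0,"linear":[2,0.9,0],"twist":0},{"jaw":0,"linear":[2,0.9,0],"twist":0},{"jaw":0,"linear":[2.1,0.9,0],"twist":0},{"jaw":0,"linear":[0,0,2.4],"twist":0},{"jaw":0,"linear":[0,0,2.4],"twist":0},{"jaw":0,"linear":[0,0,1.9],"twist":0},{"jaw":0,"linear":[0,0,0],"twist":0},{"jaw":0,"linear":[0,0,0],"twist":0}]'
python3 go.py 0.5005 0.318 0.176 99.2
python3 - <<'E'
from h import *
c=shot('side'); d=c['color'][200:360,180:400]; cv2.imwrite('pics/press1.png',cv2.resize(d,None,fx=3,fy=3))
E
```

```text
time: 3.95
position: [0.502, 0.3177, 0.2145]
tool_rot: [0.648, 0.762, 0.001, 0.0]
ft_force: [-0.5, 0.4, 0.6]
grip_width: 0.0005
grip_force: 0.0
t 3.95 pos [0.502  0.3177 0.2145] yaw 99.22 q [0.38 0.51 1.54 0.   1.09 0.22] F [-0.55  0.36  0.59] w 0.0005
twist 0.02 shift cm [ 0.06 -0.15  3.85]
```

View pics/press1.png

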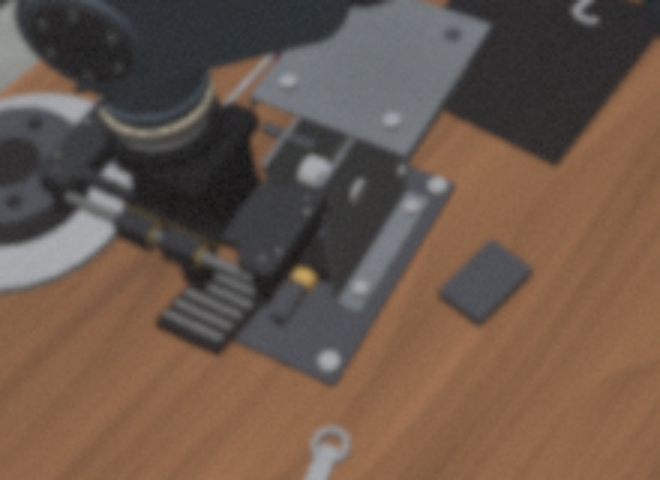

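```bash
python3 -m pendant '[{"jaw":0,"linear":[0,0,1.5],"twist":0},{"jaw":0,"linear":[0,0,1.5],"twist":0},{"jaw":0,"linear":[0,0,1.2],"twist":0},{"jaw":0,"linear":[0,0,1.2],"twist":0},{"jaw":0,"linear":[0,0,1.2],"twist":0},{"jaw":0,"linear":[0,0,1.2],"twist":0},{"jaw":0,"linear":[0,0,1],"twist":0}]'
python3 -m pendant '[{"jaw":0,"linear":[0,0,0.8],"twist":0},{"jaw":0,"linear":[0,0,0.8],"twist":0}]'
python3 -m pendant '[{"jaw":0,"linear":[0,0,0.4],"twist":0},{"jaw":0,"linear":[0,0,0],"twist":0}]'
```

```text
time: 4.58
position: [0.5034, 0.3221, 0.1302]
tool_rot: [0.649, 0.761, 0.006, -0.0]
ft_force: [-6.3, 7.7, 17.0]
grip_width: 0.0007
grip_force: 8.8
time: 4.75
position: [0.5035, 0.3213, 0.1145]
tool_rot: [0.648, 0.761, 0.005, 0.0]
ft_force: [-6.0, 3.9, 19.4]
grip_width: 0.0003
grip_force: 10.0
time: 4.92
position: [0.5036, 0.3208, 0.1101]
tool_rot: [0.648, 0.761, 0.005, 0.001]
ft_force: [-4.6, 5.0, 14.2]
grip_width: 0.0002
grip_force: 7.6
```

```bash
python3 -m pendant '[{"jaw":0,"linear":[0,0,0.5],"twist":0},{"jaw":0,"linear":[0,0,0],"twist":0}]'
python3 -m pendant '[{"jaw":0,"linear":[0,0,0.5],"twist":0},{"jaw":0,"linear":[0,0,0],"twist":0}]'
python3 -m pendant '[{"jaw":0,"linear":[0,0,0.2],"twist":0},{"jaw":0,"linear":[0,0,0],"twist":0}]'
python3 -m pendant '[{"jaw":0,"linear":[0,0,0.2],"twist":0},{"jaw":0,"linear":[0,0,0],"twist":0}]'
```

```text
time: 5.08
position: [0.5037, 0.3202, 0.1052]
tool_rot: [0.648, 0.762, 0.004, 0.001]
ft_force: [-3.8, 2.5, 14.6]
grip_width: 0.0004
grip_force: 7.3
time: 5.25
position: [0.5038, 0.3194, 0.1003]
tool_rot: [0.648, 0.762, 0.004, 0.001]
ft_force: [-4.0, 0.3, 16.1]
grip_width: 0.0008
grip_force: 8.0
time: 5.42
position: [0.5039, 0.3191, 0.0986]
tool_rot: [0.648, 0.762, 0.003, 0.002]
ft_force: [-5.1, -0.0, 16.1]
grip_width: 0.0004
grip_force: 8.1
time: 5.58
position: [0.5039, 0.3188, 0.0966]
tool_rot: [0.648, 0.762, 0.003, 0.002]
ft_force: [-4.7, -1.2, 17.5]
grip_width: 0.0003
grip_force: 8.2
```

```bash
python3 -m pendant '[{"jaw":0,"linear":[0,0,0.2],"twist":0},{"jaw":0,"linear":[0,0,0],"twist":0}]'
python3 -m pendant '[{"jaw":0,"linear":[0,0,0.15],"twist":0},{"jaw":0,"linear":[0,0,0],"twist":0}]'
```

```text
time: 5.75
position: [0.504, 0.3184, 0.0947]
tool_rot: [0.648, 0.762, 0.003, 0.002]
ft_force: [-3.2, -2.0, 17.3]
grip_width: 0.0005
grip_force: 8.3
time: 5.92
position: [0.504, 0.3183, 0.094]
tool_rot: [0.648, 0.762, 0.003, 0.002]
ft_force: [-5.4, -2.9, 20.4]
grip_width: 0.0001
grip_force: 9.8
```

```bash
python3 -m pendant '[{"jaw":0,"linear":[0,0,0.15],"twist":0},{"jaw":0,"linear":[0,0,0],"twist":0}]'
python3 -m pendant '[{"jaw":0,"linear":[0,0,0.1],"twist":0},{"jaw":0,"linear":[0,0,0],"twist":0}]'
```

```text
time: 6.08
position: [0.504, 0.3183, 0.0938]
tool_rot: [0.648, 0.762, 0.003, 0.002]
ft_force: [-6.3, -4.0, 27.9]
grip_width: 0.0007
grip_force: 13.2
time: 6.25
position: [0.5041, 0.3183, 0.0936]
tool_rot: [0.648, 0.762, 0.003, 0.002]
ft_force: [-7.2, -4.9, 32.6]
grip_width: 0.0001
grip_force: 15.6
```

```bash
python3 -m pendant '[{"jaw":0,"linear":[0,0,-1.5],"twist":0},{"jaw":0,"linear":[0,0,-3],"twist":0},{"jaw":0,"linear":[0,0,-3.5],"twist":0},{"jaw":0,"linear":[0,0,-3.5],"twist":0},{"jaw":0,"linear":[0,0,-3.5],"twist":0},{"jaw":0,"linear":[0,0,-3.5],"twist":0},{"jaw":0,"linear":[0,0,0],"twist":0},{"jaw":0,"linear":[0,0,0],"twist":0}]'
python3 go.py 0.503 -0.266 0.1 87.3
python3 - <<'E'
from h import *
c=shot('side'); uv=np.argwhere(np.ones((400,640)))[:,::-1]; P=cloud(c,uv)
b=np.array([.5278,.1488]); a=np.radians(9.2); d=P[:,:2]-b; Y=-np.sin(a)*d[:,0]+np.cos(a)*d[:,1]; X=np.cos(a)*d[:,0]+np.sin(a)*d[:,1]
for y in range(60,220,15):
    m=(abs(X)<20)&(abs(Y-y/1000)<.007)&(P[:,2]>.02)&(P[:,2]<.19); print(y,m.sum(),np.median(P[m,2]).round(3) if m.sum() else '')
E
```

```text
time: 6.92
position: [0.5037, 0.3187, 0.2757]
tool_rot: [0.648, 0.762, 0.005, 0.003]
ft_force: [0.1, -0.1, -0.3]
grip_width: 0.0004
grip_force: 0.0
t 6.92 pos [0.5037 0.3187 0.2757] yaw 99.25 q [0.38 0.44 1.47 0.   1.21 0.22] F [ 0.15 -0.08 -0.29] w 0.0004
twist 11.95 shift cm [-58.41   2.68  17.57]
60 288 0.045
75 279 0.045
90 290 0.046
105 263 0.046
120 223 0.045
135 229 0.045
150 150 0.09
165 133 0.088
180 140 0.085
195 144 0.081
210 68 0.078
```

The pad sits at 86 mm, so the pedal is latched on the last tooth. Now to the hook.

```bash
python3 -m pendant '[{"jaw":0.5,"linear":[0,0,-0.5],"twist":6},{"jaw":0.5,"linear":[0,0,0],"twist":5.95},{"jaw":0.5,"linear":[-3.6,0.17,0],"twist":0},{"jaw":0.5,"linear":[-3.6,0.17,0],"twist":0},{"jaw":0.5,"linear":[-3.6,0.17,0],"twist":0},{"jaw":0.5,"linear":[-3.6,0.17,0],"twist":0},{"jaw":0.5,"linear":[-3.6,0.17,0],"twist":0},{"jaw":0.5,"linear":[-3.6,0.17,0],"twist":0},{"jaw":0.5,"linear":[-3.6,0.17,0],"twist":0},{"jaw":0.5,"linear":[-3.6,0.17,0],"twist":0},{"jaw":0.5,"linear":[-3.6,0.17,0],"twist":0},{"jaw":0.5,"linear":[-3.6,0.17,0],"twist":0}]'
python3 -m pendant '[{"jaw":0.5,"linear":[-3.6,0.17,0],"twist":0},{"jaw":0.5,"linear":[-3.6,0.17,0],"twist":0},{"jaw":0.5,"linear":[-3.6,0.17,0],"twist":0},{"jaw":0.5,"linear":[-3.6,0.17,0],"twist":0},{"jaw":0.5,"linear":[0,0,2],"twist":0},{"jaw":0.5,"linear":[0,0,3],"twist":0},{"jaw":0.5,"linear":[0,0,2],"twist":0},{"jaw":0.5,"linear":[0,0,0],"twist":0}]'
python3 go.py 0.503 -0.266 0.03 87.3
```

```text
time: 7.97
position: [0.5002, -0.0442, 0.274]
tool_rot: [0.724, 0.69, -0.001, -0.001]
ft_force: [1.4, 0.4, 0.1]
grip_width: 0.0436
grip_force: 0.0
time: 8.63
position: [0.4977, -0.1853, 0.2001]
tool_rot: [0.724, 0.69, -0.001, -0.006]
ft_force: [-1.0, 0.5, -0.4]
grip_width: 0.0432
grip_force: 0.0
t 8.63 pos [ 0.4977 -0.1853  0.2001] yaw 87.24 q [-0.57  0.46  1.7   0.    0.99 -0.52] F [-0.96  0.49 -0.39] w 0.0432
twist -0.06 shift cm [-8.04  0.91 17.01]
```

```bash
python3 -m pendant '[{"jaw":0.5,"linear":[-2.7,0.3,0],"twist":0},{"jaw":0.5,"linear":[-2.7,0.3,0],"twist":0},{"jaw":0.5,"linear":[-2.6,0.3,0],"twist":0},{"jaw":0.5,"linear":[0,0,3.5],"twist":0},{"jaw":0.5,"linear":[0,0,3.5],"twist":0},{"jaw":0.5,"linear":[0,0,3.5],"twist":0},{"jaw":0.5,"linear":[0,0,2],"twist":0},{"jaw":0.5,"linear":[0,0,0],"twist":0},{"jaw":0.5,"linear":[0,0,0],"twist":0}]'
python3 go.py 0.503 -0.266 0.025 87.3
python3 - <<'E'
from h import *
c=shot('side'); d=c['color'][120:260,320:480]; cv2.imwrite('pics/hk1.png',cv2.resize(d,None,fx=4,fy=4))
E
```

```text
time: 9.38
position: [0.5064, -0.2667, 0.0796]
tool_rot: [0.723, 0.69, -0.0, -0.001]
ft_force: [1.0, -0.2, 0.4]
grip_width: 0.0435
grip_force: 0.0
t 9.38 pos [ 0.5064 -0.2667  0.0796] yaw 87.33 q [-0.68  0.69  1.69  0.    0.77 -0.63] F [ 0.95 -0.22  0.37] w 0.0435
twist 0.03 shift cm [ 0.05 -0.34  5.46]
```

View pics/hk1.png

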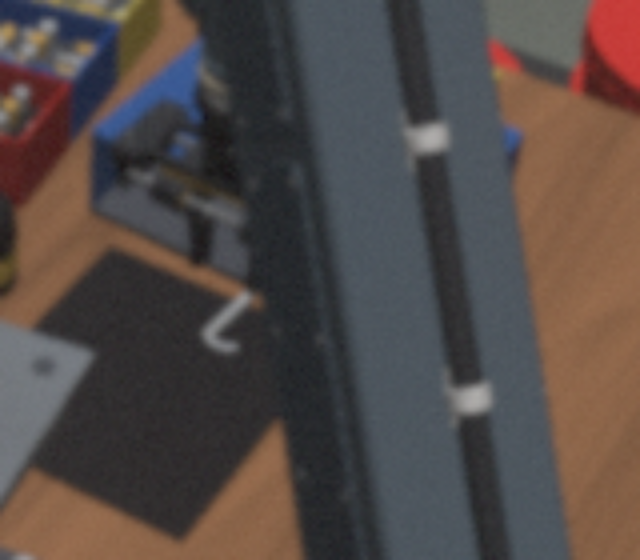

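The near finger is at (200,250) and the bend at (215,335), still clear. I descend and grip the rod.

```bash
python3 -m pendant '[{"jaw":0.5,"linear":[0,-0.35,2],"twist":0},{"jaw":0.5,"linear":[0,0,2],"twist":0},{"jaw":0.5,"linear":[0,0,1.4],"twist":0},{"jaw":0.5,"linear":[0,0,0],"twist":0},{"jaw":0,"linear":[0,0,0],"twist":0},{"jaw":0,"linear":[0,0,0],"twist":0},{"jaw":0,"linear":[0,0,0],"twist":0},{"jaw":0,"linear":[0,0,0],"twist":0},{"jaw":0,"linear":[0,0,0],"twist":0}]' 25
python3 go.py 0.505 -0.146 0.028 87.3
```

```text
time: 10.18
position: [0.5036, -0.2672, 0.027]
tool_rot: [0.723, 0.69, 0.0, 0.001]
ft_force: [0.3, -0.3, -0.4]
grip_width: 0.0182
grip_force: 0.0
t 10.18 pos [ 0.5036 -0.2672  0.027 ] yaw 87.33 q [-0.68  0.77  1.71 -0.    0.65 -0.64] F [ 0.29 -0.32 -0.36] w 0.0182
twist 0.03 shift cm [12.12 -0.43 -0.1 ]
```

```bash
python3 -m pendant '[{"jaw":0,"linear":[0,0,0],"twist":0},{"jaw":0,"linear":[0,0,0],"twist":0},{"jaw":0,"linear":[0,0,0],"twist":0},{"jaw":0,"linear":[0,0,0],"twist":0}]' 40
python3 -m pendant '[{"jaw":0,"linear":[0.5,0,-0.3],"twist":0},{"jaw":0,"linear":[1.5,0,0],"twist":0},{"jaw":0,"linear":[1.5,0,0],"twist":0},{"jaw":0,"linear":[1.5,0,0],"twist":0},{"jaw":0,"linear":[1.5,0,0],"twist":0},{"jaw":0,"linear":[1.5,0,0],"twist":0},{"jaw":0,"linear":[1.5,0,0],"twist":0},{"jaw":0,"linear":[1.5,0,0],"twist":0},{"jaw":0,"linear":[1.5,0,0],"twist":0},{"jaw":0,"linear":[1.5,0,0],"twist":0},{"jaw":0,"linear":[0.5,0,0],"twist":0},{"jaw":0,"linear":[0,0,0],"twist":0}]'
python3 go.py 0.51 -0.122 0.023 87.3
```

```text
time: 10.52
position: [0.503, -0.2668, 0.026]
tool_rot: [0.723, 0.69, -0.0, -0.0]
ft_force: [-0.4, 0.1, 0.1]
grip_width: 0.0066
grip_force: 39.9
time: 11.52
position: [0.5094, -0.1198, 0.0289]
tool_rot: [0.723, 0.691, -0.0, -0.001]
ft_force: [-0.5, 0.8, -0.8]
grip_width: 0.0066
grip_force: 39.9
t 11.52 pos [ 0.5094 -0.1198  0.0289] yaw 87.47 q [-0.44  0.74  1.83  0.    0.57 -0.4 ] F [-0.53  0.79 -0.76] w 0.0066
twist 0.17 shift cm [-0.21  0.07  0.59]
```

```bash
python3 -m pendant '[{"jaw":0,"linear":[0,0,0.3],"twist":0},{"jaw":0,"linear":[0,0,0.3],"twist":0},{"jaw":0,"linear":[0,0,0],"twist":0},{"jaw":0.5,"linear":[0,0,0],"twist":0},{"jaw":0.5,"linear":[0,0,0],"twist":0},{"jaw":0.5,"linear":[0,0,0],"twist":0},{"jaw":0.5,"linear":[0,0,-3],"twist":0},{"jaw":0.5,"linear":[0,0,-3.5],"twist":0},{"jaw":0.5,"linear":[0,0,-3.5],"twist":0},{"jaw":0.5,"linear":[0,0,-3.5],"twist":0},{"jaw":0.5,"linear":[0,0,-2],"twist":0},{"jaw":0.5,"linear":[0,0,0],"twist":0}]'
python3 go.py 0.505 -0.245 0.12 87.3
python3 - <<'E'
from h import *
t=shot('top')['color'][170:270,300:420]; s=shot('side')['color'][140:260,300:444]
cv2.imwrite('pics/hk2.png',np.vstack([cv2.resize(t,(432,290)),cv2.resize(s,(432,300))]))
E
```

```text
time: 12.52
position: [0.5127, -0.1235, 0.1829]
tool_rot: [0.724, 0.69, 0.002, 0.005]
ft_force: [-0.1, -1.3, -0.2]
grip_width: 0.0434
grip_force: 0.0
t 12.52 pos [ 0.5127 -0.1235  0.1829] yaw 87.31 q [-0.45  0.47  1.74 -0.    0.92 -0.4 ] F [-0.06 -1.32 -0.18] w 0.0434
twist 0.01 shift cm [-12.17  -0.2    6.29]
```

View pics/hk2.png

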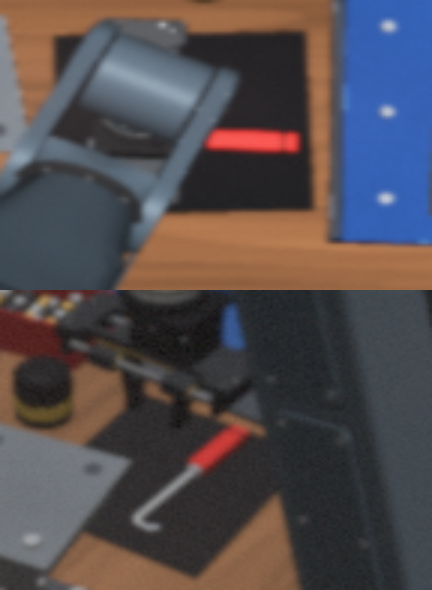

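The hook lies out on the mat: the handle spans (205–300,140) in the top crop and the bend is at (145,520) in the side crop. I measure the handle pose.

```bash
cat > hk.py <<'E'
from h import *
for n in ('top','side'):
    c=shot(n); h=cv2.cvtColor(c['color'],cv2.COLOR_BGR2HSV); m=((h[...,0]<8)|(h[...,0]>172))&(h[...,1]>140)&(h[...,2]>90)
    v,u=np.mgrid[0:400,0:640]; W=onplane(c,np.c_[u.ravel(),v.ravel()],.018).reshape(400,640,3)
    m&=(abs(W[...,0]-.53)<.12)&(abs(W[...,1]+.19)<.14)
    p=(W[m][:,:2]*1000).astype(np.float32); r=cv2.minAreaRect(p); print(n,m.sum(),np.array(r[0]).round(1),np.array(r[1]).round(1),round(r[2],1)); print(cv2.boxPoints(r).round().tolist(), 'z',np.median(cloud(c,np.argwhere(m)[:,::-1])[:,2]).round(4))
    vx,vy,x0,y0=cv2.fitLine(p,cv2.DIST_L2,0,.01,.01).ravel(); print('axis deg',np.degrees(np.arctan2(vy,vx)).round(1)%180)
    g=(h[...,1]<70)&(h[...,2]>110)&(abs(W[...,0]-.51)<.07)&(W[...,1]<-.06)&(W[...,1]>-.21)
    if n=='side':
        P=onplane(c,np.argwhere(g)[:,::-1],.014)*1000; print('rod',len(P),[ (int(y),P[abs(P[:,1]-y)<4][:,0].mean().round(1),int((abs(P[:,1]-y)<4).sum())) for y in range(-200,-60,10) if (abs(P[:,1]-y)<4).any()])
E
python3 hk.py
```

```text
top 208 [ 504.6 -244. ] [90.9 28. ] 89.7
[[490.0, -289.0], [518.0, -290.0], [519.0, -199.0], [491.0, -199.0]] z 0.0231
axis deg 87.0
side 165 [ 505.7 -246.1] [93.4 28.1] 86.9
[[489.0, -292.0], [517.0, -293.0], [522.0, -200.0], [494.0, -199.0]] z 0.0241
axis deg 88.0
rod 241 [(-200, np.float64(507.5), 8), (-190, np.float64(508.2), 5), (-180, np.float64(508.5), 6), (-170, np.float64(528.6), 7), (-160, np.float64(537.1), 12), (-150, np.float64(539.9), 11), (-140, np.float64(546.5), 16), (-130, np.float64(550.1), 13), (-120, np.float64(551.7), 17), (-110, np.float64(550.5), 17), (-100, np.float64(548.2), 18), (-90, np.float64(534.5), 30), (-80, np.float64(570.7), 15), (-70, np.float64(568.6), 15)]
```

```bash
python3 -m pendant '[{"jaw":0.6,"linear":[-3,-0.1,0],"twist":0},{"jaw":0.6,"linear":[-3,-0.1,0],"twist":0},{"jaw":0.6,"linear":[-3,0,0],"twist":0},{"jaw":0.6,"linear":[-3,0,0],"twist":0},{"jaw":0.6,"linear":[0,0,3.5],"twist":0},{"jaw":0.6,"linear":[0,0,3.5],"twist":0},{"jaw":0.6,"linear":[0,0,3.5],"twist":0},{"jaw":0.6,"linear":[0,0,2],"twist":0},{"jaw":0.6,"linear":[0,0,0],"twist":0},{"jaw":0.6,"linear":[0,0,0],"twist":0}]'
python3 go.py 0.505 -0.243 0.024 87.5
```

```text
time: 13.55
position: [0.5007, -0.2408, 0.0507]
tool_rot: [0.724, 0.69, -0.0, -0.003]
ft_force: [0.5, 1.0, -0.7]
grip_width: 0.0524
grip_force: 0.0
t 13.55 pos [ 0.5007 -0.2408  0.0507] yaw 87.3 q [-0.65  0.72  1.74 -0.    0.69 -0.6 ] F [ 0.54  1.03 -0.67] w 0.0524
twist -0.2 shift cm [-0.2   0.44  2.67]
```

```bash
python3 -m pendant '[{"jaw":0.6,"linear":[-0.2,0.4,1],"twist":0},{"jaw":0.6,"linear":[0,0,1.7],"twist":0},{"jaw":0.6,"linear":[0,0,0],"twist":0},{"jaw":0,"linear":[0,0,0],"twist":0},{"jaw":0,"linear":[0,0,0],"twist":0},{"jaw":0,"linear":[0,0,0],"twist":0},{"jaw":0,"linear":[0,0,0],"twist":0},{"jaw":0,"linear":[0,0,0],"twist":0},{"jaw":0,"linear":[0,0,0],"twist":0}]' 55
python3 go.py 0.505 -0.243 0.128 99.2
```

```text
time: 14.3
position: [0.5062, -0.2441, 0.0267]
tool_rot: [0.723, 0.69, -0.0, 0.0]
ft_force: [-1.6, 0.7, 3.8]
grip_width: 0.023
grip_force: 55.0
t 14.3 pos [ 0.5062 -0.2441  0.0267] yaw 87.33 q [-0.65  0.77  1.73 -0.    0.64 -0.6 ] F [-1.57  0.72  3.79] w 0.023
twist -11.87 shift cm [  0.12  -0.1  -10.13]
```

```bash
python3 -m pendant '[{"jaw":0,"linear":[0,0,-2],"twist":0},{"jaw":0,"linear":[0,0,-3.5],"twist":-4},{"jaw":0,"linear":[0,0,-3.5],"twist":-4},{"jaw":0,"linear":[0,0,-3.6],"twist":-3.9},{"jaw":0,"linear":[0.7,3.3,0],"twist":0},{"jaw":0,"linear":[0.7,3.3,0],"twist":0},{"jaw":0,"linear":[0.7,3.3,0],"twist":0},{"jaw":0,"linear":[0.7,3.3,0],"twist":0},{"jaw":0,"linear":[0,0,0],"twist":0},{"jaw":0,"linear":[0,0,0],"twist":0}]'
python3 go.py 0.634 -0.194 0.1527 99.2
python3 - <<'E'
from h import *
T=shot('top'); S=shot('side'); p=robot.get_obs()['position']
e=np.array([-.16,.987,0]); l=np.array([-.987,-.16,0]); dz=np.array([0,0,-.0127])
for k in ((.155,0),(.155,.028),(.045,0)):
    P=p+dz+e*k[0]+l*k[1]; print(k,P.round(3),proj(T,P).round(1),proj(S,P).round(1))
a=proj(T,p+e*.09).ravel().astype(int); b=proj(S,p+e*.09).ravel().astype(int)
f=lambda c,q:cv2.resize(c['color'][max(q[1]-40,0):q[1]+40,q[0]-55:q[0]+55],(770,560))[:, :]
print(a,b)
cv2.imwrite('pics/lift.png',np.vstack([cv2.resize(f(T,a),(412,300)),cv2.resize(f(S,b),(412,300))]))
E
```

```text
time: 15.13
position: [0.633, -0.1941, 0.1516]
tool_rot: [0.647, 0.763, -0.0, 0.0]
ft_force: [0.0, 0.3, -0.7]
grip_width: 0.0237
grip_force: 55.0
t 15.13 pos [ 0.633  -0.1941  0.1516] yaw 99.37 q [-0.47  0.68  1.41 -0.    1.05 -0.63] F [ 0.    0.26 -0.66] w 0.0237
twist 0.17 shift cm [-0.01  0.1  -0.11]
(0.155, 0) [ 0.606 -0.042  0.139] [[311.4 184. ]] [[308.7 199. ]]
(0.155, 0.028) [ 0.578 -0.046  0.139] [[312.8 192.4]] [[317.4 201.9]]
(0.045, 0) [ 0.624 -0.15   0.139] [[344.5 178.6]] [[325.6 176.4]]
[331 180] [318 182]
```

View pics/lift.png

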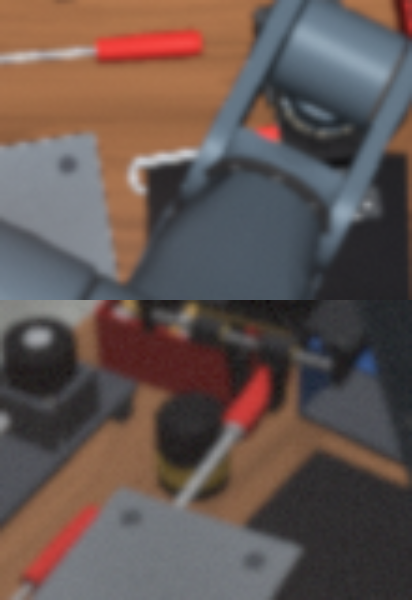

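The top crop shows the bend at about (138,170), close to the predicted place, and the hook held level. I check it numerically.

Run:
```python
from h import *
T=shot('top'); h=cv2.cvtColor(T['color'],cv2.COLOR_BGR2HSV)
b=np.array([.5278,.1488]); a=np.radians(9.2); p=robot.get_obs()['position']
fr=lambda W:np.c_[np.cos(a)*(W[:,0]-b[0])+np.sin(a)*(W[:,1]-b[1]),-np.sin(a)*(W[:,0]-b[0])+np.cos(a)*(W[:,1]-b[1])]*1000
print('tcp brake',fr(p[None]).round(1),p)
for v in range(179,196):
    w=h[v,306:330,2].astype(float)*(h[v,306:330,1]<80); g=w>120
    if g.any():
        us=306+np.where(g)[0]; U=(us*w[g]).sum()/w[g].sum(); print(v,us.min(),us.max(),round(U,2),fr(onplane(T,[[U,v]],p[2]-.0127)).round(1))
for d in range(306,330):
  pass
S=shot('side'); hs=cv2.cvtColor(S['color'],cv2.COLOR_BGR2HSV)
# rod heights along the visible rod in the side view: intersect pixel rays with the vertical plane through the rod
V=np.asarray(S['view']); R=V[:3,:3]; o=-R.T@V[:3,3]; n=np.array([np.cos(a),np.sin(a),0])
for u in (311,314,317,320,323):
    col=hs[165:215,u]; g=np.where((col[:,1]<60)&(col[:,2]>130))[0]
    if len(g):
        uv=[[u,165+g.mean()]]; dd=np.append(rays(S,uv)[0],1)@R; P=o+dd*(n@(p-o))/(n@dd); print(u,165+g.mean(),len(g),P.round(4),'rel z',round((P[2]-p[2])*1000,1))
```

```text
tcp brake [[  46.3 -356. ]] [ 0.63041054 -0.19519136  0.15142217]
179 329 329 329.0 [[  53.7 -260.2]]
180 323 329 325.99 [[  52.  -249.9]]
181 317 329 323.04 [[  50.3 -239.8]]
182 313 329 320.91 [[  48.2 -232.4]]
183 311 329 318.54 [[  46.2 -224.2]]
184 311 329 315.79 [[  44.4 -214.8]]
185 310 329 315.58 [[  41.2 -213.6]]
186 310 329 315.65 [[  37.9 -213.2]]
187 310 312 311.02 [[  37.1 -197.7]]
188 311 312 311.49 [[  33.6 -198.7]]
189 311 313 311.98 [[  30.1 -199.8]]
190 311 314 312.44 [[  26.6 -200.7]]
191 311 314 312.47 [[  23.3 -200.3]]
192 313 314 313.44 [[  19.5 -202.9]]
311 196.0 3 [ 0.6077 -0.0551  0.1392] rel z -12.3
314 191.5 4 [ 0.6108 -0.0739  0.141 ] rel z -10.4
317 188.0 3 [ 0.6138 -0.0928  0.139 ] rel z -12.4
320 183.5 2 [ 0.617  -0.1123  0.1409] rel z -10.5
323 179.5 4 [ 0.6202 -0.1321  0.1408] rel z -10.6
```

```bash
python3 -m pendant '[{"jaw":0,"linear":[0,0.8,0],"twist":0.2},{"jaw":0,"linear":[1.5,0,0],"twist":0},{"jaw":0,"linear":[1.5,0,0],"twist":0},{"jaw":0,"linear":[1.5,0,0],"twist":0},{"jaw":0,"linear":[1.5,0,0],"twist":0},{"jaw":0,"linear":[1.5,0,0],"twist":0},{"jaw":0,"linear":[1.4,0,0],"twist":0},{"jaw":0,"linear":[0,0,0],"twist":0},{"jaw":0,"linear":[0,0,0],"twist":0}]'
cat > br.py <<'E'
from h import *
b=np.array([.5278,.1488]); a=np.radians(9.2); o=robot.get_obs(); p=o['position'][:2]-b; f=o['ft_force']
c,s=np.cos(a),np.sin(a); q=o['tool_rot']
print('t',round(o['time'],2),'brake X %.1f Y %.1f z %.1f'%((c*p[0]+s*p[1])*1e3,(-s*p[0]+c*p[1])*1e3,o['position'][2]*1e3),'yaw',np.degrees(2*np.arctan2(q[1],q[0])).round(2),'F x %.1f y %.1f z %.1f'%(c*f[0]+s*f[1],-s*f[0]+c*f[1],f[2]),'M',o['moment'].round(2))
E
python3 br.py
```

```text
time: 16.08
position: [0.6258, -0.1047, 0.1521]
tool_rot: [0.648, 0.761, -0.0, 0.0]
ft_force: [0.7, -0.9, -1.6]
grip_width: 0.0236
grip_force: 55.0
t 16.08 brake X 56.2 Y -265.9 z 152.1 yaw 99.15 F x 0.6 y -1.0 z -1.6 M [-0.07 -0.14 -0.01]
```

```bash
python3 -m pendant '[{"jaw":0,"linear":[0,-0.8,0],"twist":0},{"jaw":0,"linear":[0,-0.8,0],"twist":0},{"jaw":0,"linear":[0,-0.8,0],"twist":0},{"jaw":0,"linear":[0,-0.6,0],"twist":0},{"jaw":0,"linear":[0,0,0],"twist":0}]' >/dev/null; python3 br.py
python3 -m pendant '[{"jaw":0,"linear":[0,-0.5,0],"twist":0},{"jaw":0,"linear":[0,0,0],"twist":0}]'>/dev/null; python3 br.py
python3 -m pendant '[{"jaw":0,"linear":[0,-0.5,0],"twist":0},{"jaw":0,"linear":[0,0,0],"twist":0}]'>/dev/null; python3 br.py
```

```text
t 16.5 brake X 23.9 Y -267.4 z 151.8 yaw 98.93 F x -0.0 y 0.1 z -0.8 M [-0.02 -0.09 -0.03]
t 16.67 brake X 20.2 Y -267.3 z 152.0 yaw 98.98 F x 0.7 y 0.0 z -1.2 M [-0.03 -0.04  0.01]
t 16.83 brake X 15.3 Y -267.0 z 151.9 yaw 99.02 F x -0.1 y -0.2 z -1.2 M [-0.02 -0.05  0.02]
```

```bash
python3 -m pendant '[{"jaw":0,"linear":[0,-0.5,0],"twist":0},{"jaw":0,"linear":[0,0,0],"twist":0}]'>/dev/null; python3 br.py
python3 -m pendant '[{"jaw":0,"linear":[0,-0.5,0],"twist":0},{"jaw":0,"linear":[0,0,0],"twist":0}]'>/dev/null; python3 br.py
```

```text
t 17.0 brake X 11.8 Y -267.5 z 152.3 yaw 98.92 F x 2.4 y -0.8 z -1.0 M [ 0.04 -0.49 -0.28]
t 17.17 brake X 6.6 Y -267.8 z 152.4 yaw 98.97 F x 3.0 y -1.5 z -1.2 M [-0.16 -0.69 -0.39]
```

The rod pushes the loop at about 3 N, so the bar is through the window. Now I pull.

```bash
python3 -m pendant '[{"jaw":0,"linear":[-0.5,0,0],"twist":0},{"jaw":0,"linear":[-0.5,0,0],"twist":0},{"jaw":0,"linear":[0,0,0],"twist":0}]'>/dev/null; python3 br.py
python3 -m pendant '[{"jaw":0,"linear":[-0.5,0,0],"twist":0},{"jaw":0,"linear":[0,0,0],"twist":0}]'>/dev/null; python3 br.py
python3 -m pendant '[{"jaw":0,"linear":[-0.5,0,0],"twist":0},{"jaw":0,"linear":[0,0,0],"twist":0}]'>/dev/null; python3 br.py
```

```text
t 17.42 brake X 6.0 Y -277.5 z 151.9 yaw 98.98 F x 1.6 y 0.9 z -0.4 M [ 0.19 -0.55 -0.36]
t 17.58 brake X 4.3 Y -278.6 z 150.8 yaw 98.89 F x 2.4 y 8.7 z -1.1 M [ 1.44 -0.32 -0.5 ]
t 17.75 brake X 3.3 Y -281.3 z 150.0 yaw 98.9 F x 2.6 y 10.9 z -2.8 M [ 1.82 -0.3  -0.46]
```

```bash
python3 -m pendant '[{"jaw":0,"linear":[-0.6,0,0],"twist":0},{"jaw":0,"linear":[0,0,0],"twist":0}]'>/dev/null; python3 br.py
python3 -m pendant '[{"jaw":0,"linear":[-0.5,0,0],"twist":0},{"jaw":0,"linear":[0,0,0],"twist":0}]'>/dev/null; python3 br.py
python3 - <<'E'
from h import *
c=shot('side'); uv=np.argwhere(np.ones((400,640)))[:,::-1]; P=cloud(c,uv)
b=np.array([.5278,.1488]); a=np.radians(9.2); d=P[:,:2]-b; Y=-np.sin(a)*d[:,0]+np.cos(a)*d[:,1]; X=np.cos(a)*d[:,0]+np.sin(a)*d[:,1]
for y in (150,165,180,195):
    m=(abs(X)<20)&(abs(Y-y/1000)<.007)&(P[:,2]>.02)&(P[:,2]<.19); print(y,m.sum(),np.median(P[m,2]).round(3) if m.sum() else '')
E
```

```text
t 17.92 brake X 4.5 Y -290.8 z 150.4 yaw 99.07 F x 1.5 y 3.1 z -3.3 M [ 0.33 -0.36 -0.3 ]
t 18.08 brake X 5.0 Y -297.4 z 151.1 yaw 99.06 F x 2.0 y 3.7 z -0.7 M [ 0.42 -0.21 -0.14]
150 134 0.153
165 126 0.158
180 124 0.162
195 134 0.165
```

```bash
python3 -m pendant '[{"jaw":0,"linear":[0,0,0],"twist":0},{"jaw":0,"linear":[0,0,0],"twist":0}]'>/dev/null; python3 br.py
python3 -m pendant '[{"jaw":0,"linear":[-0.3,0,0],"twist":0},{"jaw":0,"linear":[0,0,0],"twist":0}]'>/dev/null; python3 br.py
```

```text
t 18.3 brake X 5.3 Y -297.6 z 151.8 yaw 99.06 F x 1.1 y 3.3 z -1.9 M [ 0.43 -0.09 -0.09]
t 18.47 brake X 5.6 Y -301.1 z 151.8 yaw 99.04 F x 0.4 y 4.7 z -3.1 M [ 0.39 -0.1  -0.05]
```

```bash
python3 -m pendant '[{"jaw":0,"linear":[0.8,0,0],"twist":0},{"jaw":0,"linear":[0.8,0,0],"twist":0},{"jaw":0,"linear":[0.8,0,0],"twist":0},{"jaw":0,"linear":[0.8,0,0],"twist":0},{"jaw":0,"linear":[0.2,0,0],"twist":0},{"jaw":0,"linear":[0,0,0],"twist":0}]'>/dev/null; python3 br.py
python3 -m pendant '[{"jaw":0,"linear":[0,0.8,0],"twist":0},{"jaw":0,"linear":[0,0.8,0],"twist":0},{"jaw":0,"linear":[0,0,0],"twist":0}]'>/dev/null; python3 br.py
```

```text
t 18.97 brake X 6.2 Y -266.3 z 152.2 yaw 99.12 F x 0.0 y 0.6 z -1.8 M [-0.12 -0.09 -0.02]
t 19.22 brake X 24.8 Y -268.2 z 152.4 yaw 99.02 F x 0.0 y -1.3 z -1.4 M [-0.04 -0.15  0.08]
```

```bash
python3 -m pendant '[{"jaw":0,"linear":[0,1,0],"twist":0},{"jaw":0,"linear":[0,1,0],"twist":0},{"jaw":0,"linear":[0,1.2,0],"twist":0},{"jaw":0,"linear":[-1.5,0,0],"twist":0},{"jaw":0,"linear":[-2,0,0],"twist":0},{"jaw":0,"linear":[-2,0,0],"twist":0},{"jaw":0,"linear":[-2,0,0],"twist":0},{"jaw":0,"linear":[-2,0,0],"twist":0},{"jaw":0,"linear":[0,0,0],"twist":0},{"jaw":0,"linear":[0,0,0],"twist":0}]'; python3 br.py; python3 go.py 0.52 -0.25 0.12 90
```

```text
time: 20.05
position: [0.6389, -0.2019, 0.1517]
tool_rot: [0.65, 0.76, 0.0, -0.0]
ft_force: [0.6, 1.7, -1.2]
grip_width: 0.0237
grip_force: 55.0
t 20.05 brake X 53.6 Y -364.0 z 151.7 yaw 98.88 F x 0.9 y 1.5 z -1.2 M [ 0.03 -0.01  0.01]
t 20.05 pos [ 0.6389 -0.2019  0.1517] yaw 98.88 q [-0.47  0.69  1.39  0.    1.07 -0.63] F [ 0.63  1.67 -1.21] w 0.0237
twist 8.88 shift cm [ -4.81 -11.89   3.17]
```

```bash
python3 -m pendant '[{"jaw":0,"linear":[0,0,0],"twist":4.4},{"jaw":0,"linear":[0,0,0],"twist":4.4},{"jaw":0,"linear":[-1.2,-3,0],"twist":0},{"jaw":0,"linear":[-1.2,-3,0],"twist":0},{"jaw":0,"linear":[-1.2,-3,0],"twist":0},{"jaw":0,"linear":[-1.2,-3,0],"twist":0},{"jaw":0,"linear":[0,0,3],"twist":0},{"jaw":0,"linear":[0,0,3],"twist":0},{"jaw":0,"linear":[0,0,3],"twist":0},{"jaw":0,"linear":[0,0,2],"twist":0},{"jaw":0,"linear":[0,0,0],"twist":0},{"jaw":0,"linear":[0,0,0],"twist":0}]'; python3 go.py 0.52 -0.25 0.027 90
```

```text
time: 21.05
position: [0.5184, -0.2474, 0.0413]
tool_rot: [0.706, 0.709, -0.0, -0.002]
ft_force: [-0.5, -0.7, -1.4]
grip_width: 0.024
grip_force: 55.0
t 21.05 pos [ 0.5184 -0.2474  0.0413] yaw 90.25 q [-0.64  0.75  1.7   0.    0.7  -0.64] F [-0.53 -0.68 -1.42] w 0.024
twist 0.25 shift cm [-0.26  0.16  1.43]
```

```bash
python3 -m pendant '[{"jaw":0,"linear":[0,0,0.5],"twist":0},{"jaw":0,"linear":[0,0,0.5],"twist":0},{"jaw":0,"linear":[0,0,0.3],"twist":0},{"jaw":0,"linear":[0,0,0.1],"twist":0},{"jaw":0,"linear":[0,0,0],"twist":0},{"jaw":0,"linear":[0,0,0],"twist":0}]'; python3 go.py 0.52 -0.25 0.027 90
```

```text
time: 21.55
position: [0.5192, -0.2487, 0.0284]
tool_rot: [0.706, 0.708, 0.0, 0.0]
ft_force: [0.5, 0.0, -1.4]
grip_width: 0.0238
grip_force: 55.0
t 21.55 pos [ 0.5192 -0.2487  0.0284] yaw 90.22 q [-0.64  0.77  1.7   0.    0.67 -0.64] F [ 0.47  0.02 -1.42] w 0.0238
twist 0.22 shift cm [-0.13  0.08  0.14]
```

Lower a touch more, release, lift clear and check.

```bash
python3 -m pendant '[{"jaw":0,"linear":[0,0,0.15],"twist":0},{"jaw":0,"linear":[0,0,0],"twist":0},{"jaw":0.6,"linear":[0,0,0],"twist":0},{"jaw":0.6,"linear":[0,0,0],"twist":0},{"jaw":0.6,"linear":[0,0,0],"twist":0},{"jaw":0.6,"linear":[0,0,0],"twist":0},{"jaw":0.6,"linear":[0,0,-2],"twist":0},{"jaw":0.6,"linear":[0,0,-3.5],"twist":0},{"jaw":0.6,"linear":[0,0,-4],"twist":0},{"jaw":0.6,"linear":[0,0,-4],"twist":0},{"jaw":0.6,"linear":[0,0,-4],"twist":0},{"jaw":0.6,"linear":[0,0,-3],"twist":0}]'
python3 -m pendant '[{"jaw":0.6,"linear":[-2.5,3,0],"twist":0},{"jaw":0.6,"linear":[-2.5,3,0],"twist":0},{"jaw":0.6,"linear":[-2.5,3,0],"twist":0},{"jaw":0.6,"linear":[0,0,0],"twist":0},{"jaw":0.6,"linear":[0,0,0],"twist":0},{"jaw":0.6,"linear":[0,0,0],"twist":0}]'
python3 hk.py
python3 - <<'E'
from h import *
t=shot('top')['color'][140:280,170:480]; c=shot('side'); s=c['color'][120:340,220:460]
cv2.imwrite('pics/end.png',np.vstack([cv2.resize(t,(500,226)),cv2.resize(s,(400,367))[:, :].copy() if 0 else cv2.copyMakeBorder(cv2.resize(s,(400,367)),0,0,0,100,cv2.BORDER_CONSTANT)]))
uv=np.argwhere(np.ones((400,640)))[:,::-1]; P=cloud(c,uv)
b=np.array([.5278,.1488]); a=np.radians(9.2); d=P[:,:2]-b; Y=-np.sin(a)*d[:,0]+np.cos(a)*d[:,1]; X=np.cos(a)*d[:,0]+np.sin(a)*d[:,1]
m=(abs(X)<20)&(abs(Y-.172)<.02)&(P[:,2]>.02)&(P[:,2]<.19); print('pad z',np.median(P[m,2]))
E
```

```text
time: 22.55
position: [0.5196, -0.249, 0.235]
tool_rot: [0.706, 0.708, 0.0, 0.002]
ft_force: [0.5, -0.7, 0.7]
grip_width: 0.052
grip_force: 0.0
time: 23.05
position: [0.6083, -0.3224, 0.2305]
tool_rot: [0.706, 0.708, -0.0, -0.002]
ft_force: [0.3, 0.8, 0.4]
grip_width: 0.0522
grip_force: 0.0
top 0 [0. 0.] [0. 0.] 0.0
[[0.0, 0.0], [0.0, 0.0], [0.0, 0.0], [0.0, 0.0]] z nan
pad z 0.15975347028849166
  return _methods._mean(a, axis=axis, dtype=dtype,
  ret = ret.dtype.type(ret / rcount)
Traceback (most recent call last):
  File "hk.py", line 7, in <module>
    vx,vy,x0,y0=cv2.fitLine(p,cv2.DIST_L2,0,.01,.01).ravel(); print('axis deg',np.degrees(np.arctan2(vy,vx)).round(1)%180)
                ~~~~~~~~~~~^^^^^^^^^^^^^^^^^^^^^^^^^
cv2.error: OpenCV(4.12.0) /io/opencv/modules/imgproc/src/linefit.cpp:50: error: (-215:Assertion failed) count > 0 in function 'fitLine2D_wods'
```

View pics/end.png

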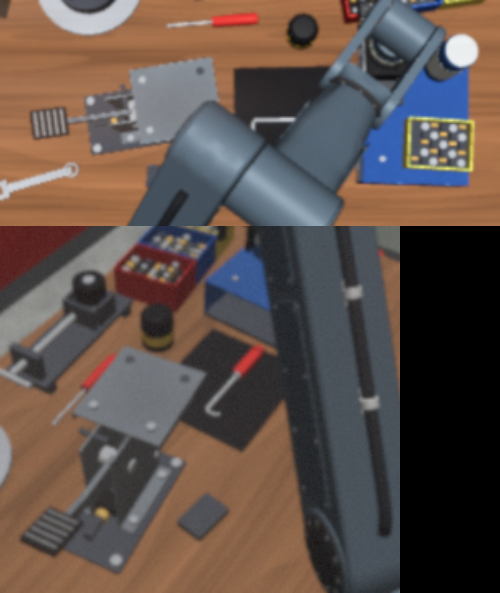

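The hook lies on the mat (handle at about (255,362), bend at (212,410) in the side crop), the pad is up at 160 mm, and the other things are where they were. I hand in.

```bash
python3 -c "
from rig import robot
print(robot.hand_in())"
```

```text
the job is handed in; nothing more can be done
None
```

The job is handed in at about 23 s of the 69 s allowed (no verdict shown): I pressed the pedal to its stop and it latched on the last tooth, the hook then drew the loop until the pedal sprang up, and the last pictures show the hook lying on the mat and the other items apparently unmoved.

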